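# Close one purifier's filter door and open the next

### The job

Three water purifiers stand on the service bench, two wide ones and a narrow one. The wide one whose filter door hangs open is finished: push its door up until it is fully shut. Then pull the filter door of the narrow purifier all the way down to its stop so that its filter can be changed, and leave the door of the other wide purifier alone.

Things in the scene. Friction and masses are not known exactly. Their poses are not given: they have to be found in the camera images.
- wide_done_tab (a point): Grey finger tab (70 wide, 12 thick) on top of the open door of the finished wide purifier: white box 170 wide, 240 deep, 155 high. Point: tab's centre, 22 below its top edge. z runs up the door, -x out of its outer face, to the robot. Door: metal plate, 166 wide, 12 thick, hinge line along y at [6,0,-150] from the point in its own axes, 30 above the table. Starts tilted 0.75 to 1.05 rad. All mm.
- narrow_tab (a point): The same tab on the door of the narrow purifier: box 110 mm wide, else the same sizes and axes. Starts shut: z vertical, point 180 mm above the table, tab rising 47 mm clear of the box's flat top. Each door swings to the robot and down, to a stop at 1.05 rad (60 deg) of tilt (point then 100 mm up). The stiff hinge stays at any angle; under 5 N at the tab moves it.
- wide_spare_tab (a point): The same tab on the door of the other wide purifier (sizes and axes as the finished one). It starts shut and stays so. The three stand side by side in any order, fronts to the robot, turned up to 7 degrees.

How it is judged (in metres and radians):
On the way, in this order (a step that is already met when the one before it is completed fails the run):
1. the finished wide purifier's door is shut while the narrow one's is still shut (angle between each of wide_done_tab, narrow_tab's own z axis and vertical below 0.17 rad), for 0.2 s.
2. the narrow purifier's door is pulled down (angle between narrow_tab's own z axis and vertical above 0.88 rad), for 0.2 s.
At the end, for the whole second after the job is handed in: The finished wide purifier's door is shut (within 10 degrees of upright), the narrow purifier's door is down (within 10 degrees of its stop at 60 degrees), and the other wide purifier's door is still shut (within 10 degrees of upright) (angle between each of wide_done_tab, wide_spare_tab's own z axis and vertical below 0.17 rad and angle between narrow_tab's own z axis and vertical above 0.88 rad); the robot touches nothing.
It fails at once if the other wide purifier's door is pulled open by more than 20 mm at its tab (distance of wide_spare_tab from where it was at the start of the episode above 0.02 m).
It also fails if it takes over 58 s, if anything falls off the work surface, if the arm or the gripper's body presses on something with over 40 N, if the wrist force passes 120 N, or if a joint passes its speed limit or range.

### The arm

A 6-joint arm with a two-finger parallel gripper is mounted at the origin on the work surface. World frame = base frame: x ahead of the robot, y to its left, z up, the work surface at z = 0. Lengths are in m, angles in degrees, forces in N, time in s.
With the tool pointing down it reaches from about 0.325 to 0.75 m from the base axis. Payload 7.6 kg.
Tool frame: the origin (TCP) lies at the very end of the fingers, on their centre line; the grasp point (between the pads) lies 19 mm behind it; z points along the fingers, y is the direction in which the jaws open and shut (so a half turn about z gives the same grasp; the last joint's range is limited). The gripper opens to 85 mm and grips with 20 to 120 N. Pads are 22 mm wide; open, the fingers measure 114 mm over their backs; the gripper's body (76 mm by 85 mm) begins 54 mm behind the grasp point. The pads swing forward as they close: fully open they stand 13 mm farther back than shut.
Start: joints at [-77.768, 2.991, 80.254, -0, 96.75, -4.028], TCP at [0.147, -0.504, 0.231] pointing down, gripper open.
Joint ranges: [-166.34, 166.34], [-52.06, 124.39], [6.96, 135.62], [-60.46, 240.46], [14.63, 156.25], [-167.68, 167.68]. Speed limits (degrees/s): [147.25, 147.25, 172.46, 180, 180, 180].

### API

Orientations are given as a 3x3 rotation matrix whose columns are the frame's x, y, z axes.
In Python, from plant import monitor, snapshot, calibration, job, boxes_of, outline_of gives the robot as it stands.
- The arm moves only by the tool move_arm, never from a script. Its argument "increments" is a list of rows, each an object with "angular": the turn, a rotation vector about the tool's x, y, z in units of 6 degrees (1.0 is 6 degrees), a list of three; "linear": the shift along the tool's x, y, z in units of 30 mm (1.0 is 30 mm), a list of three; "fingers": the gripper's target within -1 to 1 (shut at 1, half-way at 0, fully open at -1). A call has 1 to 10 rows; each row is the pose to reach, as a shift and turn from the pose commanded when the call began, along the tool's axes at that moment; what a row does not reach only later rows make up. A row lasts 1/12 s, in which the tool goes at most 41.7 mm and 7.16 degrees, less where a joint would pass 70% of its speed; a pose out of reach is approached as far as the arm can. A call with a gripper value outside its range is refused whole. The fingers move at their own pace and stop on an object; "newtons" is the grip in N (left out, the last holds). Time passes only in rows, so rows that repeat a pose let the fingers close. It gives the time, the measured TCP pose, the force and the opening at its end, in the units of the state.
- monitor.sense(): the state, without advancing time (a new reading comes with each control period).
- snapshot(name): name is "side" or "top"; returns the picture (480x640x3 uint8, red, green, blue); there is no depth.
- calibration(name): a dict with "fx", "fy", "cx", "cy" (pixels), "R" (3x3) and "t" (3): a world point X has camera coordinates R X + t. Camera axes: x right, y down, z forward; pixel columns grow to the right and rows downward; lengths in m; the calibration is good to about 2 mm. A picture is of the moment at which its call begins. calibration takes no time and is no camera call.
- job.sign_off(): hands the job in, once; it reports no verdict.
Trained networks look in the newest picture that a camera, given by its name, has taken for a name from the list of things; names that differ only in an ending like _2 or _b are one class to them, and where a whole thing is asked for, a point or a joint stands for the part that bears it (a point fixed in the world has none). Each returns a list of dicts, best first, with "p" (0 to 1); they miss things now and then, are a little off and sometimes report something else, mostly with a low value. They report only what shows in the picture. A call takes as long as a camera call.
- boxes_of(camera, label): "bbox" ([left, top, right, bottom] in pixels, round what is visible of it).
- outline_of(camera, label): "mask" (480x640 bool, what is visible of it) and "bbox" ([left, top, right, bottom] in pixels, round what is visible of it).
The state is a dict: "time_s": time; "joint_pos": joint angles; "dq": joint speeds; "joint_torque": joint torques, N m; "tool_pos": TCP position; "orientation": TCP orientation; "force": force on the tool from outside, world axes, zero at the start; "moment": the same for the moment, N m; "width": finger opening in m.
Only numpy, scipy, OpenCV 4.12 (cv2) and the standard library are available. Lean on these libraries where they do the work, as an engineer would, in place of code of your own. Each camera call takes 0.05 s, during which the arm holds its last target.

## Working session

There is one attempt and no reset: what is moved stays moved. The work goes in short steps, Python scripts to look and compute and a tool call to move; the robot and the scene stay as the last step left them, time stands still between calls to the robot, and variables do not carry over. Pictures are saved under pics/ and viewed, and the job is handed in when it is done.

Besides the shell and the picture viewer there is one more tool, called after "Request:" by a JSON object that holds its "method" and its "body". move_arm: Moves the arm, as the interface text tells. Its arguments: {"type":"object","properties":{"increments":{"type":"array","items":{"type":"object","properties":{"angular":{"type":"array","items":{"type":"number"}},"linear":{"type":"array","items":{"type":"number"}},"fingers":{"type":"number"}}}},"newtons":{"type":"number"}},"required":["increments"]}

```bash
ls; mkdir -p pics; python3 - <<'E'
from plant import *
import cv2
for n in("side","top"):
    im=snapshot(n); cv2.imwrite(f"pics/{n}0.png",im[:,:,::-1])
    c=calibration(n); print(n,c)
    for l in("wide_done_tab","narrow_tab","wide_spare_tab"):
        print(l,[(d["bbox"],round(d["p"],2)) for d in boxes_of(n,l)][:4])
s=monitor.sense();print(s["time_s"],s["tool_pos"],s["orientation"],s["force"])
E
```

```text
pics
side {'fx': 488.9068610579806, 'fy': 488.9068610579806, 'cx': 320.649948957592, 'cy': 239.97041847814143, 'R': array([[-0.81265761, -0.5824752 ,  0.01761406],
       [-0.43430248,  0.5852229 , -0.68475946],
       [ 0.38854725, -0.56412481, -0.72855627]]), 't': array([0.51546532, 0.41454254, 0.85476379])}
wide_done_tab [([299.4, 272.7, 392.0, 334.7], 0.86)]
narrow_tab [([379.0, 165.6, 406.2, 236.4], 0.95)]
wide_spare_tab [([205.2, 335.8, 278.6, 437.3], 0.93)]
top {'fx': 513.7839043369149, 'fy': 513.7839043369149, 'cx': 323.17050786911847, 'cy': 245.1582740769031, 'R': array([[ 0.00320002, -0.99969819, -0.02435733],
       [-0.9979121 , -0.00162116, -0.06456639],
       [ 0.06450742,  0.02451309, -0.99761611]]), 't': array([0.01442545, 0.63720088, 1.15434964])}
wide_done_tab [([285.7, 245.0, 368.7, 318.4], 0.76)]
narrow_tab [([429.3, 249.0, 492.1, 257.6], 0.96)]
wide_spare_tab [([151.4, 252.7, 243.3, 268.0], 0.79)]
0.4 [ 0.14701795 -0.50397114  0.23120344] [[ 9.60004428e-01  2.79984817e-01  8.41330352e-06]
 [ 2.79984813e-01 -9.60004418e-01  1.45920683e-04]
 [ 4.89323844e-05 -1.37728905e-04 -9.99999989e-01]] [ 0.01765955  0.21153787 -0.78771007]
```

View pics/side0.png

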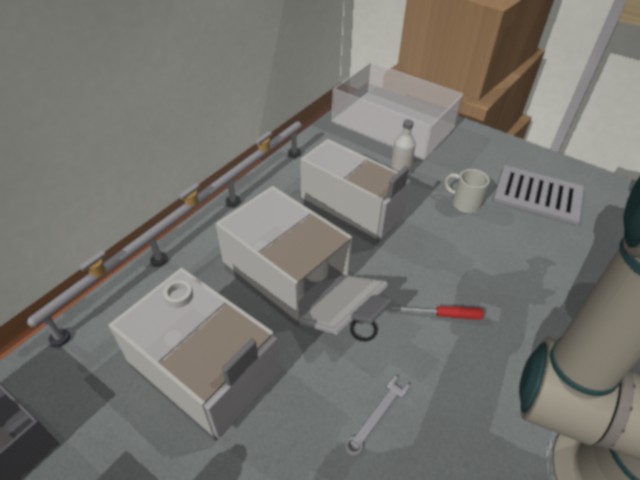

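View pics/top0.png

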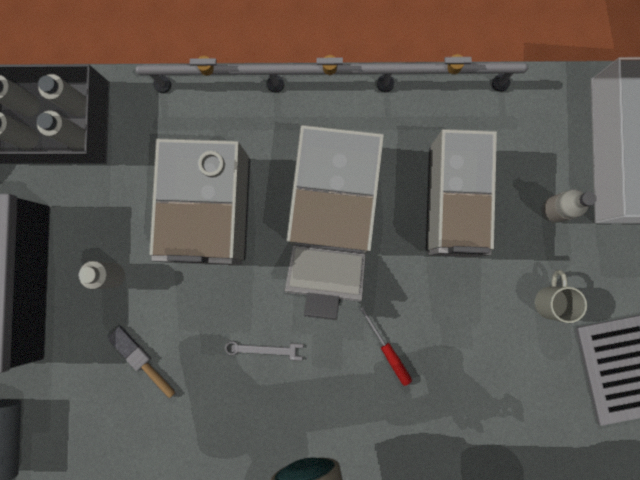

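```bash
cat > h.py <<'E'
import numpy as np,cv2
from plant import *
def P(n):
    c=calibration(n);K=np.array([[c["fx"],0,c["cx"]],[0,c["fy"],c["cy"]],[0,0,1]])
    return K@np.c_[c["R"],c["t"]]
def tri(a,b):
    X=cv2.triangulatePoints(P("top"),P("side"),np.array(a,float).reshape(2,1),np.array(b,float).reshape(2,1))[:,0]
    return X[:3]/X[3]
def atz(n,u,z):
    M=P(n);H=np.c_[M[:,0],M[:,1],M[:,2]*z+M[:,3]]
    q=np.linalg.solve(H,[u[0],u[1],1]);return q[:2]/q[2]
def pr(n,X):
    q=P(n)@np.r_[X,1];return q[:2]/q[2]
E
python3 - <<'E'
from h import *
for n,(x0,y0,x1,y1) in {"top":(270,230,510,330),"side":(280,140,430,350)}.items():
    im=cv2.imread(f"pics/{n}0.png")[y0:y1,x0:x1]
    f=min(800/im.shape[1],600/im.shape[0]);cv2.imwrite(f"pics/{n}0c.png",cv2.resize(im,None,fx=f,fy=f,interpolation=cv2.INTER_CUBIC));print(n,f)
for nm,cs in {"done":[(302,127),(382,133),(370,250),(289,241)],"nar":[(442,131),(495,131),(493,247),(440,247)],"sp":[(157,140),(238,141),(233,258),(152,257)]}.items():
    print(nm,[atz("top",c,.155).round(3) for c in cs])
print(tri((321,306),(371,310)),tri((465,250),(398,183)),tri((185,259),(240,361)))
E
```

```text
top 3.3333333333333335
side 2.857142857142857
done [array([0.872, 0.057]), array([ 0.859, -0.107]), array([ 0.619, -0.082]), array([0.637, 0.082])]
nar [array([ 0.863, -0.229]), array([ 0.862, -0.337]), array([ 0.625, -0.329]), array([ 0.625, -0.223])]
sp [array([0.846, 0.357]), array([0.843, 0.189]), array([0.602, 0.196]), array([0.604, 0.362])]
[0.50225014 0.01782519 0.09991346] [ 0.61598673 -0.26834672  0.17584865] [0.59739346 0.28451682 0.18355371]
```

```bash
sleep 0
```

```text
(no output)
```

View pics/top0c.png

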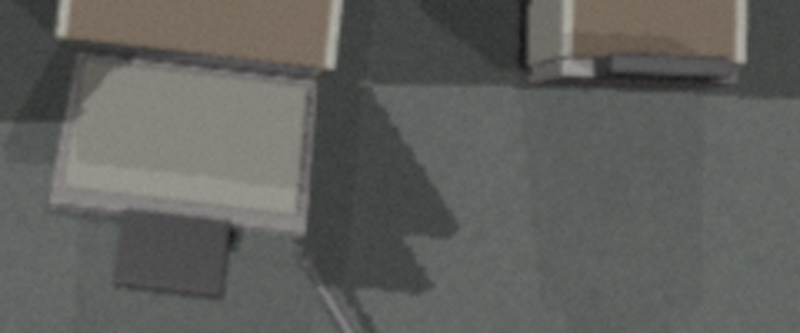

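View pics/side0c.png

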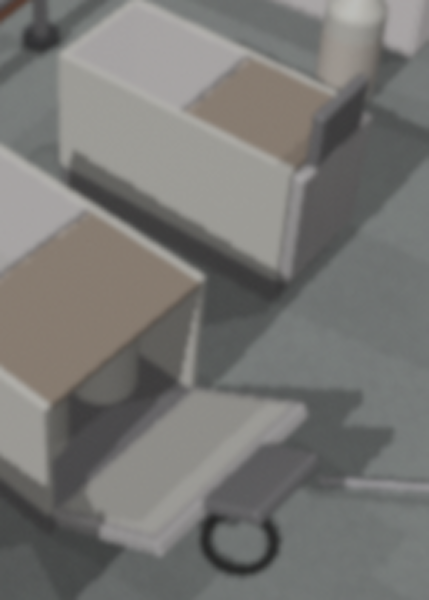

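```bash
python3 - <<'E'
from h import *
print(atz("top",(472.4,249.5),.2), tri((472.4,250),(280+339/2.857,140+125/2.857)))
def T(p,yaw,th):
    x=np.array([np.cos(yaw),np.sin(yaw),0]);y=np.array([-np.sin(yaw),np.cos(yaw),0]);z=np.array([0,0,1])
    return np.c_[np.cos(th)*x+np.sin(th)*z,y,-np.sin(th)*x+np.cos(th)*z],p
def draw(n,im,p,yaw,th,col):
    R,p=T(np.array(p),yaw,th)
    for X in(-.006,.006):
        q=[pr(n,p+R@np.array([X,a,b])) for a,b in((-.035,-.022),(.035,-.022),(.035,.022),(-.035,.022))]
        cv2.polylines(im,[np.int32(np.round(np.array(q)*16))],True,col,1,cv2.LINE_AA,4)
for n,(x0,y0,x1,y1) in {"top":(270,230,510,330),"side":(280,140,430,350)}.items():
    im=cv2.imread(f"pics/{n}0.png")
    draw(n,im,(.502,.016,.100),-.108,1.05,(0,255,0))
    draw(n,im,(.617,-.281,.18),-.015,0,(0,0,255))
    im=im[y0:y1,x0:x1]
    f=min(800/im.shape[1],600/im.shape[0]);cv2.imwrite(f"pics/{n}0d.png",cv2.resize(im,None,fx=f,fy=f,interpolation=cv2.INTER_CUBIC))
E
```

```text
[ 0.61767548 -0.27549516] [ 0.61895844 -0.28611982  0.159764  ]
```

View pics/top0d.png

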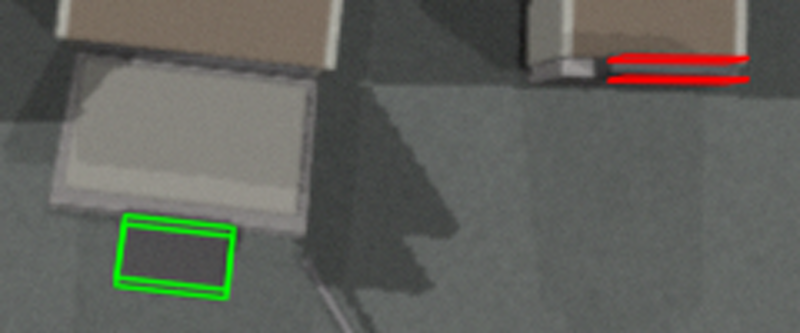

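View pics/side0d.png

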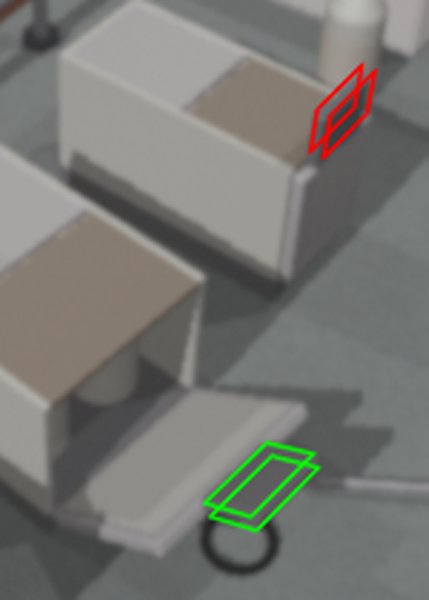

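```bash
cat >> h.py <<'E'
from scipy.spatial.transform import Rotation as Ro
def Rt(az,pitch): # pitch from down, degrees; tool leaning outward
    a=np.radians(az);p=np.radians(pitch)
    f=np.array([np.cos(a),np.sin(a),0]);up=np.array([0,0,1.])
    z=np.sin(p)*f-np.cos(p)*up; x=np.cos(p)*f+np.sin(p)*up
    return np.c_[x,np.cross(z,x),z]
def rel(targets):
    s=monitor.sense();p=np.array(s["tool_pos"]);R=np.array(s["orientation"]).reshape(3,3)
    print("t",s["time_s"],"at",p.round(4),"F",np.round(s["force"],1),"q",np.round(s["joint_pos"],1))
    for q,Rq in targets:
        print(np.round(q,3),"ang",(np.degrees(Ro.from_matrix(R.T@Rq).as_rotvec())/6).round(2),"lin",(R.T@(np.array(q)-p)/.03).round(2))
E
python3 - <<'E'
from h import *
rel([((.40,.02,.22),Rt(-6,45)),((.28,-.23,.26),Rt(-6,25))])
E
```

```text
t 0.4 at [ 0.147  -0.504   0.2312] F [ 0.   0.2 -0.8] q [-77.8   3.   80.3   0.   96.7  -4. ]
[0.4  0.02 0.22] ang [-1.46  7.4   3.52] lin [ 12.99 -14.41   0.38]
[ 0.28 -0.23  0.26] ang [-0.81  4.11  3.65] lin [ 6.81 -7.53 -0.96]
```

Request:
{"method": "move_arm", "body": {"increments": [{"linear":[6.8,-7.5,-1],"angular":[-0.8,4.1,3.6],"fingers":1},{"linear":[6.8,-7.5,-1],"angular":[-0.8,4.1,3.6],"fingers":1},{"linear":[6.8,-7.5,-1],"angular":[-0.8,4.1,3.6],"fingers":1},{"linear":[6.8,-7.5,-1],"angular":[-0.8,4.1,3.6],"fingers":1},{"linear":[6.8,-7.5,-1],"angular":[-0.8,4.1,3.6],"fingers":1},{"linear":[6.8,-7.5,-1],"angular":[-0.8,4.1,3.6],"fingers":1},{"linear":[6.8,-7.5,-1],"angular":[-0.8,4.1,3.6],"fingers":1},{"linear":[6.8,-7.5,-1],"angular":[-0.8,4.1,3.6],"fingers":1},{"linear":[6.8,-7.5,-1],"angular":[-0.8,4.1,3.6],"fingers":1}]}}

```text
time_s: 1.15
tool_pos: [0.2809, -0.2287, 0.2626]
orientation: [[0.902, -0.095, 0.421], [-0.085, -0.995, -0.043], [0.424, 0.003, -0.906]]
force: [-0.4, -0.2, -0.6]
width: 0.0
```

```bash
python3 - <<'E'
from h import *
rel([((.40,.03,.20),Rt(-6,45))])
E
```

```text
t 1.15 at [ 0.2809 -0.2287  0.2626] F [-0.4 -0.2 -0.6] q [-60.9 -42.1 114.6  20.3  92.4  38.1]
[0.4  0.03 0.2 ] ang [-0.03  3.32  0.1 ] lin [ 1.97 -8.97  3.19]
```

Request:
{"method": "move_arm", "body": {"increments": [{"linear":[2,-9,3.2],"angular":[0,3.3,0.1],"fingers":1},{"linear":[2,-9,3.2],"angular":[0,3.3,0.1],"fingers":1},{"linear":[2,-9,3.2],"angular":[0,3.3,0.1],"fingers":1},{"linear":[2,-9,3.2],"angular":[0,3.3,0.1],"fingers":1},{"linear":[2,-9,3.2],"angular":[0,3.3,0.1],"fingers":1},{"linear":[2,-9,3.2],"angular":[0,3.3,0.1],"fingers":1},{"linear":[2,-9,3.2],"angular":[0,3.3,0.1],"fingers":1},{"linear":[2,-9,3.2],"angular":[0,3.3,0.1],"fingers":1},{"linear":[2,-9,3.2],"angular":[0,3.3,0.1],"fingers":1}]}}

```text
time_s: 1.9
tool_pos: [0.4206, 0.029, 0.1982]
orientation: [[0.713, -0.112, 0.692], [-0.081, -0.994, -0.077], [0.697, -0.001, -0.718]]
force: [-0.5, -1.4, -0.7]
width: 0.0001
```

```bash
python3 - <<'E'
from h import *
h=np.array([.634,.003,0]);xh=np.array([.994,-.108,0])
def W(u,z): return h+u*xh+[0,0,z]
rel([(W(-.205,.134),Rt(-6,45)),(W(-.147,.076),Rt(-6,45))])
E
```

```text
t 1.9 at [0.4206 0.029  0.1982] F [-0.5 -1.4 -0.7] q [  3.5 -51.9 132.6  -8.2  55.8 101.8]
[0.43  0.025 0.134] ang [ 0.04  0.14 -0.06] lin [-1.25  0.1   1.77]
[0.488 0.019 0.076] ang [ 0.04  0.14 -0.06] lin [-1.21  0.09  4.5 ]
```

```bash
python3 - <<'E'
from h import *
h=np.array([.634,.003,0]);xh=np.array([.994,-.108,0])
def W(u,z): return h+u*xh+[0,0,z]
rel([(W(-.200,.142),Rt(-6,35)),(W(-.154,.076),Rt(-6,35))])
E
```

```text
t 1.9 at [0.4206 0.029  0.1982] F [-0.5 -1.4 -0.7] q [  3.5 -51.9 132.6  -8.2  55.8 101.8]
[0.435 0.025 0.142] ang [ 0.04 -1.53 -0.06] lin [-0.95  0.1   1.69]
[0.481 0.02  0.076] ang [ 0.04 -1.53 -0.06] lin [-1.38  0.09  4.34]
```

Request:
{"method": "move_arm", "body": {"increments": [{"linear":[-0.4,0.1,1.2],"angular":[0,-1.5,0],"fingers":1},{"linear":[-0.9,0.1,1.7],"angular":[0,-1.5,0],"fingers":1},{"linear":[-0.9,0.1,1.7],"angular":[0,-1.5,0],"fingers":1},{"linear":[-0.9,0.1,1.7],"angular":[0,-1.5,0],"fingers":1}]}}

```text
time_s: 2.23
tool_pos: [0.4358, 0.0231, 0.1416]
orientation: [[0.815, -0.111, 0.569], [-0.092, -0.994, -0.063], [0.572, -0.001, -0.82]]
force: [0.4, -0.7, 0.8]
width: 0.0
```

```bash
python3 - <<'E'
from h import *
h=np.array([.634,.003,0]);xh=np.array([.994,-.108,0])
def W(u,z): return h+u*xh+[0,0,z]
rel([(W(-.200,.142),Rt(-6,35)),(W(-.154,.076),Rt(-6,35))])
E
```

```text
t 2.2333 at [0.4358 0.0231 0.1416] F [ 0.4 -0.7  0.8] q [  0.8 -38.1 128.9  -5.   54.7  98.8]
[0.435 0.025 0.142] ang [ 0.03  0.02 -0.06] lin [-0.01 -0.05 -0.03]
[0.481 0.02  0.076] ang [ 0.03  0.02 -0.06] lin [-0.01 -0.05  2.66]
```

Good. Slide in under the tab along the finger axis.

Request:
{"method": "move_arm", "body": {"increments": [{"linear":[0,0,0.8],"fingers":1},{"linear":[0,0,1.6],"fingers":1},{"linear":[0,0,2.3],"fingers":1},{"linear":[0,0,2.65],"fingers":1},{"linear":[0,0,2.65],"fingers":1}]}}

```text
invalid input
```

```bash
python3 - <<'E'
from h import *
h=np.array([.634,.003,0]);xh=np.array([.994,-.108,0])
def W(u,z): return h+u*xh+[0,0,z]
im=snapshot("side");cv2.imwrite("pics/s1.png",cv2.resize(im[150:400,230:560,::-1],None,fx=2.2,fy=2.2))
rel([(W(u,z),Rt(-6,35)) for u,z in[(-.147,.090),(-.135,.109),(-.12,.126),(-.105,.141),(-.087,.153),(-.069,.162),(-.05,.169),(-.035,.171)]])
E
```

```text
t 2.2833 at [0.4362 0.0226 0.1432] F [-1.  -0.3 -0.2] q [  0.7 -38.3 128.8  -5.   54.7  98.8]
[0.488 0.019 0.09 ] ang [ 0.03 -0.02 -0.07] lin [ 0.39 -0.07  2.44]
[0.5   0.018 0.109] ang [ 0.03 -0.02 -0.07] lin [ 1.08 -0.07  2.15]
[0.515 0.016 0.126] ang [ 0.03 -0.02 -0.07] lin [ 1.82 -0.07  1.98]
[0.53  0.014 0.141] ang [ 0.03 -0.02 -0.07] lin [ 2.51 -0.08  1.86]
[0.548 0.012 0.153] ang [ 0.03 -0.02 -0.07] lin [ 3.23 -0.08  1.87]
[0.565 0.01  0.162] ang [ 0.03 -0.02 -0.07] lin [ 3.9  -0.08  1.97]
[0.584 0.008 0.169] ang [ 0.03 -0.02 -0.07] lin [ 4.55 -0.09  2.15]
[0.599 0.007 0.171] ang [ 0.03 -0.02 -0.07] lin [ 5.   -0.09  2.38]
```

View pics/s1.png

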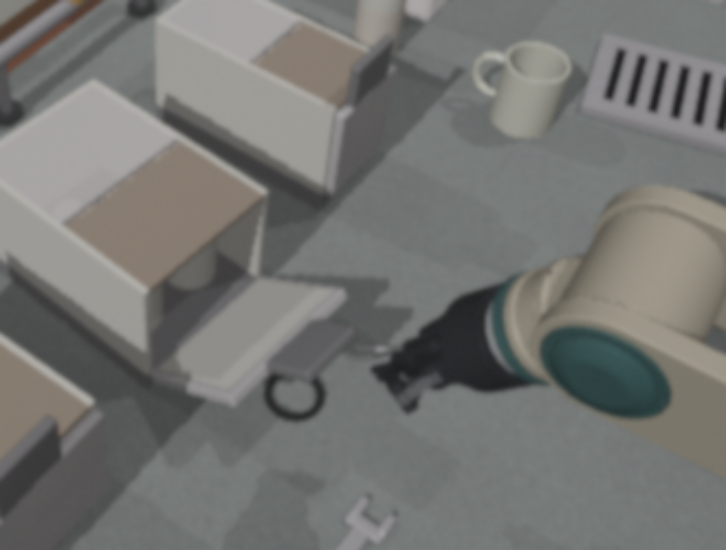

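The refused call lacked "angular", so the arm is still in front of the tab (tab near (312,348) in the crop, fingertips near (385,372)), as intended. I'll redo the move.

Request:
{"method": "move_arm", "body": {"increments": [{"linear":[0,0,0.8],"angular":[0,0,0],"fingers":1},{"linear":[0,0,1.6],"angular":[0,0,0],"fingers":1},{"linear":[0,0,2.3],"angular":[0,0,0],"fingers":1},{"linear":[0,0,2.65],"angular":[0,0,0],"fingers":1},{"linear":[0,0,2.65],"angular":[0,0,0],"fingers":1}]}}

```text
time_s: 2.7
tool_pos: [0.4818, 0.0169, 0.0777]
orientation: [[0.813, -0.114, 0.571], [-0.094, -0.993, -0.064], [0.575, -0.002, -0.818]]
force: [-0.4, -0.8, 0.5]
width: 0.0
```

```bash
python3 - <<'E'
from h import *
h=np.array([.634,.003,0]);xh=np.array([.994,-.108,0])
def W(u,z): return h+u*xh+[0,0,z]
im=snapshot("side");cv2.imwrite("pics/s2.png",cv2.resize(im[150:400,230:560,::-1],None,fx=2.2,fy=2.2))
rel([(W(u,z),Rt(-6,35)) for u,z in[(-.147,.090),(-.135,.109),(-.12,.126),(-.105,.141),(-.087,.153),(-.069,.162),(-.05,.169),(-.035,.171)]])
E
```

```text
t 2.75 at [0.4819 0.0172 0.0789] F [ 0.3 -0.4  1.1] q [ -0.3 -22.2 126.5  -5.3  40.9  99.2]
[0.488 0.019 0.09 ] ang [ 0.04 -0.03 -0.08] lin [ 0.37 -0.08 -0.19]
[0.5   0.018 0.109] ang [ 0.04 -0.03 -0.08] lin [ 1.06 -0.08 -0.48]
[0.515 0.016 0.126] ang [ 0.04 -0.03 -0.08] lin [ 1.8  -0.09 -0.65]
[0.53  0.014 0.141] ang [ 0.04 -0.03 -0.08] lin [ 2.49 -0.09 -0.77]
[0.548 0.012 0.153] ang [ 0.04 -0.03 -0.08] lin [ 3.22 -0.1  -0.76]
[0.565 0.01  0.162] ang [ 0.04 -0.03 -0.08] lin [ 3.88 -0.1  -0.66]
[0.584 0.008 0.169] ang [ 0.04 -0.03 -0.08] lin [ 4.53 -0.1  -0.48]
[0.599 0.007 0.171] ang [ 0.04 -0.03 -0.08] lin [ 4.98 -0.11 -0.25]
```

View pics/s2.png

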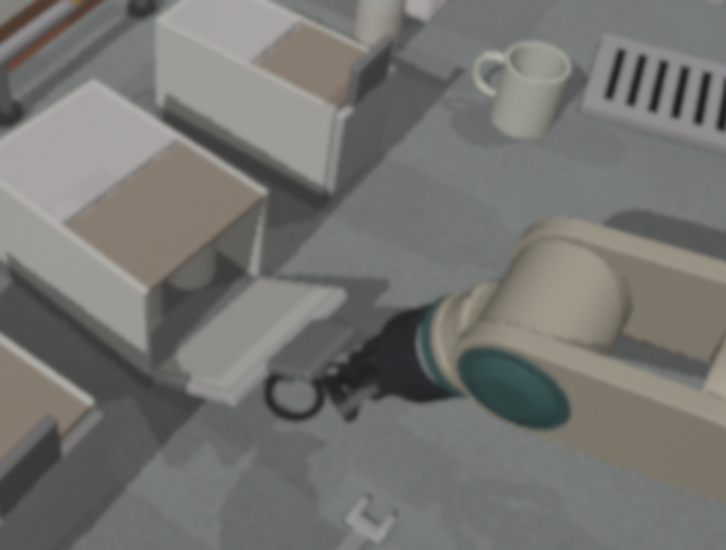

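Fingers sit under the tab (crop (340,375)), with no contact. Now I'll lift.

Request:
{"method": "move_arm", "body": {"increments": [{"linear":[0.4,0,-0.2],"angular":[0,0,0],"fingers":1},{"linear":[0.7,0,-0.35],"angular":[0,0,0],"fingers":1},{"linear":[1.05,0,-0.5],"angular":[0,0,0],"fingers":1},{"linear":[1.4,0,-0.57],"angular":[0,0,0],"fingers":1},{"linear":[1.8,0,-0.65],"angular":[0,0,0],"fingers":1},{"linear":[2.15,0,-0.7],"angular":[0,0,0],"fingers":1},{"linear":[2.5,0,-0.75],"angular":[0,0,0],"fingers":1}]}}

```text
time_s: 3.33
tool_pos: [0.53, 0.0126, 0.142]
orientation: [[0.811, -0.112, 0.574], [-0.093, -0.994, -0.063], [0.577, -0.002, -0.817]]
force: [-1.4, 0.6, -3.8]
width: 0.0004
```

```bash
python3 - <<'E'
from h import *
h=np.array([.634,.003,0]);xh=np.array([.994,-.108,0])
def W(u,z): return h+u*xh+[0,0,z]
im=snapshot("side");cv2.imwrite("pics/s3.png",cv2.resize(im[150:400,230:560,::-1],None,fx=2.2,fy=2.2))
rel([(W(u,z),Rt(-6,35)) for u,z in[(-.087,.153),(-.069,.162),(-.05,.169),(-.035,.172),(-.025,.174),(-.018,.174)]])
E
```

```text
t 3.3833 at [0.5316 0.0124 0.1441] F [-1.  -0.4 -0.9] q [ -1.1 -18.  115.4  -4.1  47.3  97.2]
[0.548 0.012 0.153] ang [ 0.02 -0.07 -0.07] lin [ 0.6  -0.06  0.06]
[0.565 0.01  0.162] ang [ 0.02 -0.07 -0.07] lin [ 1.26 -0.06  0.17]
[0.584 0.008 0.169] ang [ 0.02 -0.07 -0.07] lin [ 1.92 -0.07  0.34]
[0.599 0.007 0.172] ang [ 0.02 -0.07 -0.07] lin [ 2.38 -0.07  0.55]
[0.609 0.006 0.174] ang [ 0.02 -0.07 -0.07] lin [ 2.69 -0.07  0.69]
[0.616 0.005 0.174] ang [ 0.02 -0.07 -0.07] lin [ 2.88 -0.07  0.83]
```

View pics/s3.png

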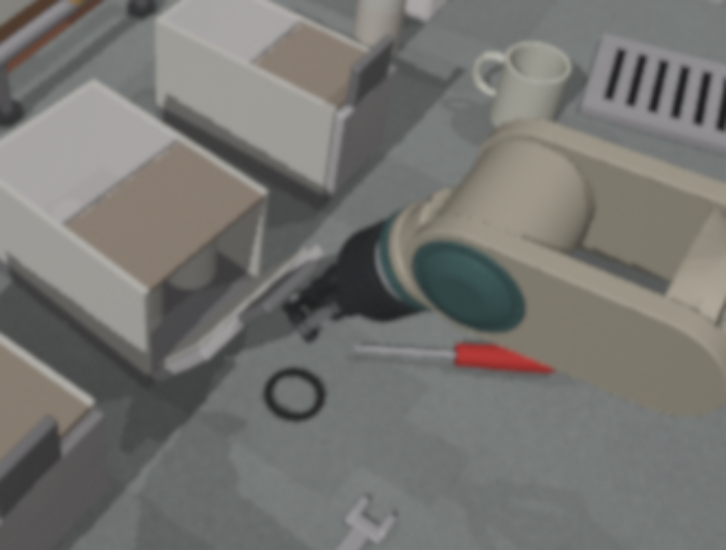

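The door is rising (tab near crop (270,290), fingers just below it) and forces are small. I'll continue.

Request:
{"method": "move_arm", "body": {"increments": [{"linear":[0.6,0,0.06],"angular":[0,0,0],"fingers":1},{"linear":[1.25,0,0.17],"angular":[0,0,0],"fingers":1},{"linear":[1.6,0,0.25],"angular":[0,0,0],"fingers":1},{"linear":[1.9,0,0.34],"angular":[0,0,0],"fingers":1},{"linear":[2.15,0,0.45],"angular":[0,0,0],"fingers":1},{"linear":[2.4,0,0.55],"angular":[0,0,0],"fingers":1},{"linear":[2.55,0,0.65],"angular":[0,0,0],"fingers":1}]}}

```text
time_s: 3.97
tool_pos: [0.604, 0.0045, 0.1697]
orientation: [[0.811, -0.111, 0.574], [-0.092, -0.994, -0.063], [0.578, -0.002, -0.816]]
force: [-1.6, 1.4, 2.2]
width: 0.0002
```

```bash
python3 - <<'E'
from h import *
h=np.array([.634,.003,0]);xh=np.array([.994,-.108,0])
def W(u,z): return h+u*xh+[0,0,z]
im=snapshot("side");cv2.imwrite("pics/s4.png",cv2.resize(im[150:400,230:560,::-1],None,fx=2.2,fy=2.2))
rel([(W(u,z),Rt(-6,35)) for u,z in[(-.025,.174),(-.018,.174),(-.012,.174)]])
E
```

```text
t 4.0167 at [0.6044 0.0045 0.1694] F [-0.4 -0.   0.2] q [ -1.9  -6.4 102.6  -3.3  48.7  95.9]
[0.609 0.006 0.174] ang [ 0.02 -0.05 -0.07] lin [ 0.21 -0.06 -0.04]
[0.616 0.005 0.174] ang [ 0.02 -0.05 -0.07] lin [ 0.4  -0.06  0.1 ]
[0.622 0.004 0.174] ang [ 0.02 -0.05 -0.07] lin [ 0.57 -0.06  0.21]
```

View pics/s4.png

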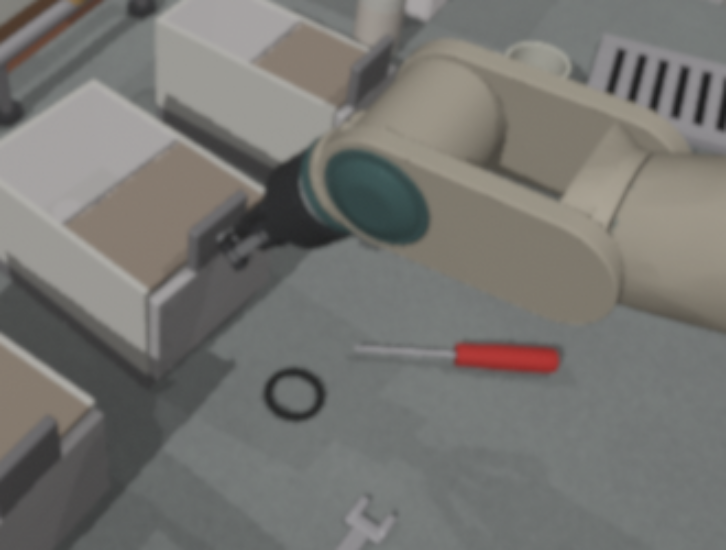

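The door is almost shut (tab near crop (217,232)). I'll press gently to the stop and watch the force.

Request:
{"method": "move_arm", "body": {"increments": [{"linear":[0.12,0,0.06],"angular":[0,0,0],"fingers":1},{"linear":[0.22,0,0.1],"angular":[0,0,0],"fingers":1},{"linear":[0.3,0,0.15],"angular":[0,0,0],"fingers":1},{"linear":[0.3,0,0.15],"angular":[0,0,0],"fingers":1}]}}

```text
time_s: 4.35
tool_pos: [0.609, 0.0043, 0.1687]
orientation: [[0.819, -0.111, 0.563], [-0.092, -0.994, -0.062], [0.566, -0.001, -0.824]]
force: [-56.6, 2.0, 25.1]
width: 0.0001
```

Force rose to about 60 N against the stop, so the door is shut. Backing off now.

Request:
{"method": "move_arm", "body": {"increments": [{"linear":[-0.4,0,-0.3],"angular":[0,0,0],"fingers":1},{"linear":[-0.6,0,-1],"angular":[0,0,0],"fingers":1},{"linear":[-0.8,0,-2],"angular":[0,0,0],"fingers":1},{"linear":[-0.8,0,-3],"angular":[0,0,0],"fingers":1},{"linear":[-0.8,0,-4],"angular":[0,0,0],"fingers":1},{"linear":[-0.8,0,-4],"angular":[0,0,0],"fingers":1}]}}

```text
time_s: 4.85
tool_pos: [0.5249, 0.0139, 0.261]
orientation: [[0.806, -0.11, 0.581], [-0.091, -0.994, -0.062], [0.584, -0.003, -0.812]]
force: [0.1, 0.3, 2.0]
width: 0.0
```

```bash
python3 - <<'E'
from h import *
for n in("top","side"): cv2.imwrite(f"pics/{n}5.png",snapshot(n)[:,:,::-1])
rel([((.60,-.20,.30),Rt(-2,0)),((.655,-.277,.28),Rt(-2,0))])
E
```

```text
t 4.95 at [0.525  0.0137 0.2556] F [ 0.8 -0.4  0.2] q [ -0.9 -23.8 106.8  -3.4  61.8  96.1]
[ 0.6 -0.2  0.3] ang [ 0.2  -5.89 -0.71] lin [3.53 6.8  0.67]
[ 0.655 -0.277  0.28 ] ang [ 0.2  -5.89 -0.71] lin [4.87 9.15 2.43]
```

View pics/top5.png

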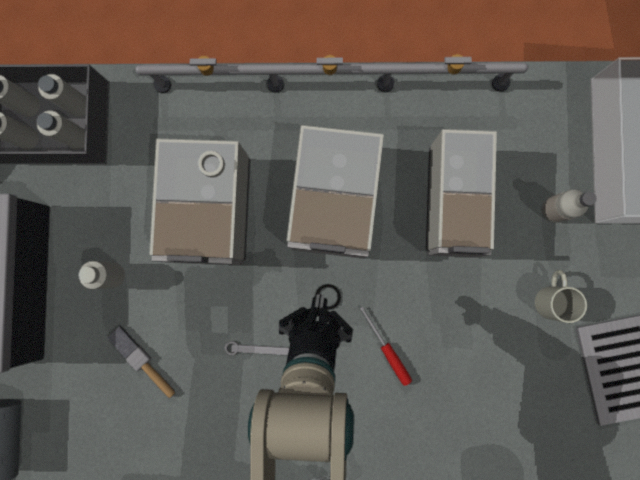

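View pics/side5.png

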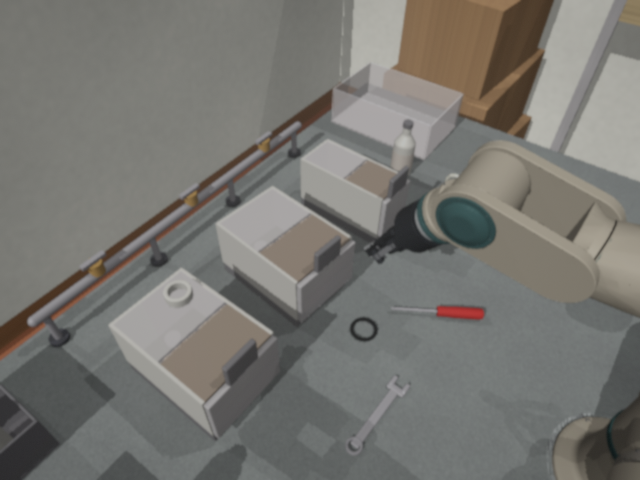

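Both views show the middle door shut upright (tab at side (327,253)) and nothing else moved. Next is the narrow door, coming in above and behind its tab.

Request:
{"method": "move_arm", "body": {"increments": [{"linear":[1,0.5,-0.8],"angular":[0,-1,0],"fingers":1},{"linear":[3.5,6.8,0.6],"angular":[0.2,-5.9,-0.7],"fingers":1},{"linear":[3.5,6.8,0.6],"angular":[0.2,-5.9,-0.7],"fingers":1},{"linear":[3.5,6.8,0.6],"angular":[0.2,-5.9,-0.7],"fingers":1},{"linear":[3.5,6.8,0.6],"angular":[0.2,-5.9,-0.7],"fingers":1},{"linear":[3.5,6.8,0.6],"angular":[0.2,-5.9,-0.7],"fingers":1},{"linear":[3.5,6.8,0.6],"angular":[0.2,-5.9,-0.7],"fingers":1},{"linear":[3.5,6.8,0.6],"angular":[0.2,-5.9,-0.7],"fingers":1},{"linear":[3.5,6.8,0.6],"angular":[0.2,-5.9,-0.7],"fingers":1}]}}

```text
time_s: 5.7
tool_pos: [0.5979, -0.2001, 0.297]
orientation: [[0.999, -0.037, -0.007], [-0.037, -0.999, 0.002], [-0.007, -0.002, -1.0]]
force: [0.1, -0.1, 0.0]
width: 0.0
```

```bash
python3 - <<'E'
from h import *
rel([((.65,-.277,.26),Rt(-1,0)),((.65,-.277,.173),Rt(-1,0))])
E
```

```text
t 5.7 at [ 0.5979 -0.2001  0.297 ] F [ 0.1 -0.1  0. ] q [-2.180e+01  2.090e+01  5.240e+01 -1.000e-01  1.072e+02  7.030e+01]
[ 0.65  -0.277  0.26 ] ang [-0.02  0.07 -0.18] lin [1.84 2.5  1.22]
[ 0.65  -0.277  0.173] ang [-0.02  0.07 -0.18] lin [1.86 2.51 4.12]
```

Request:
{"method": "move_arm", "body": {"increments": [{"linear":[1.85,2.5,1.2],"angular":[0,0.1,-0.2],"fingers":1},{"linear":[1.85,2.5,1.2],"angular":[0,0.1,-0.2],"fingers":1},{"linear":[1.85,2.5,1.2],"angular":[0,0.1,-0.2],"fingers":1},{"linear":[1.85,2.5,2],"angular":[0,0.1,-0.2],"fingers":1},{"linear":[1.85,2.5,2.8],"angular":[0,0.1,-0.2],"fingers":1},{"linear":[1.85,2.5,3.5],"angular":[0,0.1,-0.2],"fingers":1},{"linear":[1.85,2.5,4.1],"angular":[0,0.1,-0.2],"fingers":1},{"linear":[1.85,2.5,4.1],"angular":[0,0.1,-0.2],"fingers":1}]}}

```text
time_s: 6.37
tool_pos: [0.6486, -0.2744, 0.1718]
orientation: [[1.0, -0.013, 0.0], [-0.013, -1.0, 0.003], [0.0, -0.003, -1.0]]
force: [0.0, -0.5, -1.0]
width: -0.0
```

```bash
python3 - <<'E'
from h import *
im=snapshot("side");cv2.imwrite("pics/s6.png",cv2.resize(im[100:350,250:580,::-1],None,fx=2.2,fy=2.2))
# hinge u=.623,z=.03 ; tip: normal offset n above inner face, radius r
tg=[]
for th in (0,8,16,24,32,40,48,56,60):
    t=np.radians(th); s=.143; k=.012-.005*0
    x=.623-s*np.sin(t)+k*np.cos(t); z=.03+s*np.cos(t)+k*np.sin(t)
    tg.append(((x,-.277,z),Rt(-1,0)))
rel(tg)
E
```

```text
t 6.4167 at [ 0.6492 -0.2749  0.1746] F [-0.1  0.3  0.1] q [-26.   34.1  48.7   0.2  97.   64.8]
[ 0.635 -0.277  0.173] ang [-0.02 -0.03  0.04] lin [-0.47  0.08  0.05]
[ 0.615 -0.277  0.173] ang [-0.02 -0.03  0.04] lin [-1.14  0.09  0.04]
[ 0.595 -0.277  0.171] ang [-0.02 -0.03  0.04] lin [-1.8   0.1   0.12]
[ 0.576 -0.277  0.166] ang [-0.02 -0.03  0.04] lin [-2.45  0.1   0.29]
[ 0.557 -0.277  0.158] ang [-0.02 -0.03  0.04] lin [-3.06  0.11  0.56]
[ 0.54  -0.277  0.147] ang [-0.02 -0.03  0.04] lin [-3.63  0.12  0.9 ]
[ 0.525 -0.277  0.135] ang [-0.02 -0.03  0.04] lin [-4.15  0.13  1.32]
[ 0.511 -0.277  0.12 ] ang [-0.02 -0.03  0.04] lin [-4.61  0.14  1.81]
[ 0.505 -0.277  0.112] ang [-0.02 -0.03  0.04] lin [-4.81  0.14  2.07]
```

View pics/s6.png

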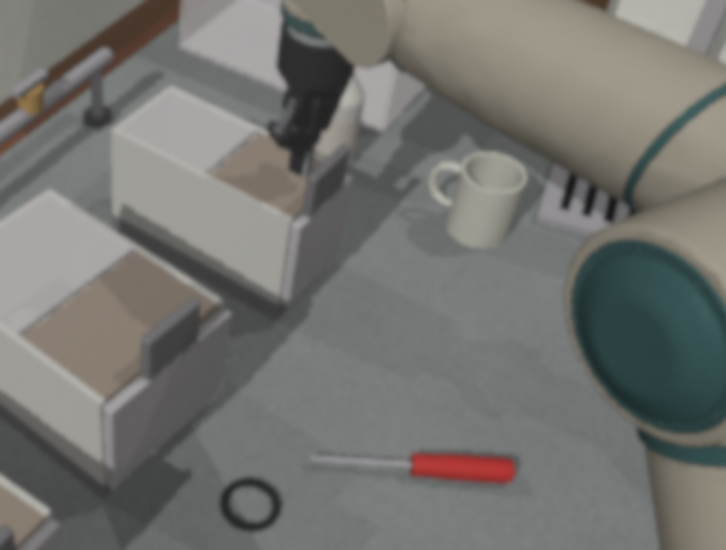

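Fingertips are behind the narrow tab (crop (300,165) against tab (327,180)). Pulling now.

Request:
{"method": "move_arm", "body": {"increments": [{"linear":[-0.5,0,0.05],"angular":[0,0,0],"fingers":1},{"linear":[-0.85,0,0.05],"angular":[0,0,0],"fingers":1},{"linear":[-1.15,0,0.05],"angular":[0,0,0],"fingers":1},{"linear":[-1.5,0,0.08],"angular":[0,0,0],"fingers":1},{"linear":[-1.8,0,0.12],"angular":[0,0,0],"fingers":1},{"linear":[-2.15,0,0.2],"angular":[0,0,0],"fingers":1},{"linear":[-2.45,0,0.3],"angular":[0,0,0],"fingers":1},{"linear":[-2.75,0,0.43],"angular":[0,0,0],"fingers":1},{"linear":[-3.05,0,0.56],"angular":[0,0,0],"fingers":1}]}}

```text
time_s: 7.17
tool_pos: [0.5594, -0.2748, 0.1619]
orientation: [[1.0, -0.014, 0.011], [-0.014, -1.0, -0.002], [0.011, 0.002, -1.0]]
force: [2.2, 0.3, -0.9]
width: 0.0002
```

```bash
python3 - <<'E'
from h import *
im=snapshot("side");cv2.imwrite("pics/s7.png",cv2.resize(im[100:350,250:580,::-1],None,fx=2.2,fy=2.2))
tg=[]
for th in (36,40,48,56,60,62):
    t=np.radians(th); s=.143; k=.012-.006*(th-30)/30
    x=.623-s*np.sin(t)+k*np.cos(t); z=.03+s*np.cos(t)+k*np.sin(t)
    tg.append(((x,-.277,z),Rt(-1,0)))
rel(tg)
E
```

```text
t 7.2167 at [ 0.5579 -0.2749  0.1608] F [-1.2 -0.4  0.6] q [-29.7  20.   69.    0.2  90.6  61.1]
[ 0.548 -0.277  0.152] ang [ 0.01 -0.08  0.03] lin [-0.34  0.07  0.29]
[ 0.539 -0.277  0.146] ang [ 0.01 -0.08  0.03] lin [-0.64  0.08  0.49]
[ 0.522 -0.277  0.132] ang [ 0.01 -0.08  0.03] lin [-1.19  0.08  0.95]
[ 0.508 -0.277  0.116] ang [ 0.01 -0.08  0.03] lin [-1.67  0.09  1.49]
[ 0.502 -0.277  0.107] ang [ 0.01 -0.08  0.03] lin [-1.87  0.09  1.79]
[ 0.499 -0.277  0.102] ang [ 0.01 -0.08  0.03] lin [-1.97  0.09  1.94]
```

View pics/s7.png

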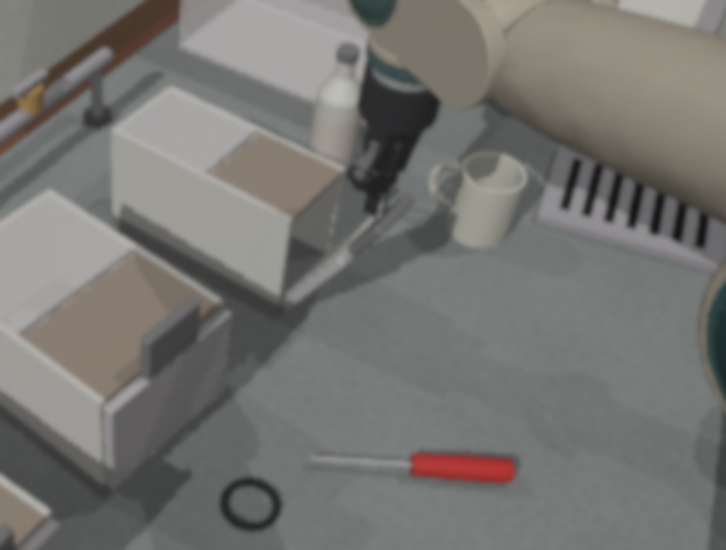

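The narrow door is coming down (tab near crop (385,220), tip behind it). I'll keep going to the stop.

Request:
{"method": "move_arm", "body": {"increments": [{"linear":[-0.34,0,0.29],"angular":[0,0,0],"fingers":1},{"linear":[-0.64,0,0.5],"angular":[0,0,0],"fingers":1},{"linear":[-0.92,0,0.72],"angular":[0,0,0],"fingers":1},{"linear":[-1.2,0,0.95],"angular":[0,0,0],"fingers":1},{"linear":[-1.45,0,1.22],"angular":[0,0,0],"fingers":1},{"linear":[-1.65,0,1.48],"angular":[0,0,0],"fingers":1},{"linear":[-1.8,0,1.65],"angular":[0,0,0],"fingers":1},{"linear":[-1.88,0,1.8],"angular":[0,0,0],"fingers":1},{"linear":[-1.88,0,1.8],"angular":[0,0,0],"fingers":1}]}}

```text
time_s: 7.97
tool_pos: [0.5024, -0.2745, 0.1045]
orientation: [[1.0, -0.015, 0.006], [-0.015, -1.0, -0.0], [0.006, 0.0, -1.0]]
force: [-0.2, -0.1, -0.5]
width: 0.0002
```

```bash
python3 - <<'E'
from h import *
im=snapshot("side");cv2.imwrite("pics/s8.png",cv2.resize(im[100:350,250:580,::-1],None,fx=2.2,fy=2.2))
rel([])
E
```

```text
t 8.0167 at [ 0.5027 -0.2746  0.1047] F [-0.6 -0.6 -0.1] q [-32.4  14.7  81.9   0.2  83.1  58.4]
```

View pics/s8.png

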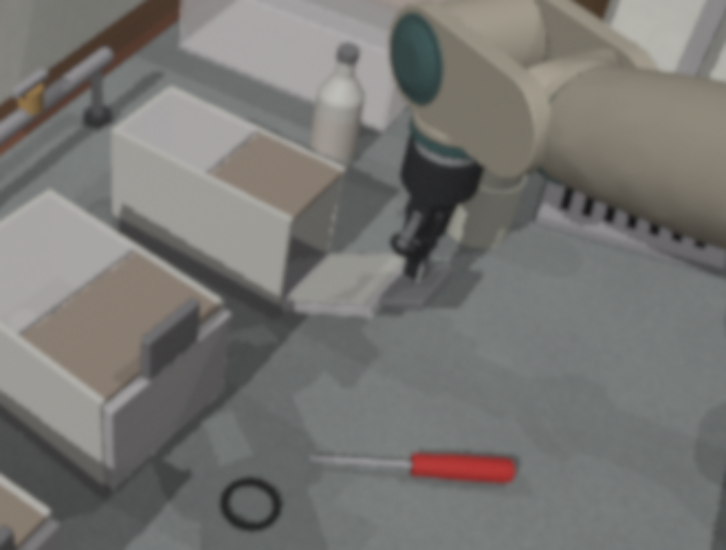

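Almost there. I'll push down in small steps until the stop pushes back.

Request:
{"method": "move_arm", "body": {"increments": [{"linear":[-0.05,0,0.1],"angular":[0,0,0],"fingers":1},{"linear":[-0.1,0,0.2],"angular":[0,0,0],"fingers":1},{"linear":[-0.1,0,0.2],"angular":[0,0,0],"fingers":1}]}}

```text
time_s: 8.27
tool_pos: [0.5024, -0.275, 0.1033]
orientation: [[1.0, -0.014, 0.014], [-0.014, -1.0, -0.003], [0.014, 0.002, -1.0]]
force: [1.4, 4.9, 18.4]
width: 0.0
```

The upward force of 18 N with almost no travel means the stop is reached. Retracting.

Request:
{"method": "move_arm", "body": {"increments": [{"linear":[0.1,0,-0.8],"angular":[0,0,0],"fingers":1},{"linear":[0.1,0,-2],"angular":[0,0,0],"fingers":1},{"linear":[0,0,-3.3],"angular":[0,0,0],"fingers":1},{"linear":[-2,0,-4.5],"angular":[0,0,0],"fingers":1},{"linear":[-4,0,-4.5],"angular":[0,0,0],"fingers":1},{"linear":[-4,0,-4.5],"angular":[0,0,0],"fingers":1},{"linear":[-4,0,-4.5],"angular":[0,0,0],"fingers":1}]}}

```text
time_s: 8.85
tool_pos: [0.3751, -0.273, 0.2348]
orientation: [[1.0, -0.017, 0.007], [-0.017, -1.0, -0.003], [0.007, 0.003, -1.0]]
force: [-0.2, 0.9, 0.3]
width: -0.0002
```

```bash
python3 - <<'E'
from h import *
for n in("top","side"): cv2.imwrite(f"pics/{n}9.png",snapshot(n)[:,:,::-1])
for n in("top","side"):
    for l in("wide_done_tab","narrow_tab","wide_spare_tab"): print(n,l,[(d["bbox"],round(d["p"],2)) for d in boxes_of(n,l)][:2])
rel([])
E
```

```text
top wide_done_tab [([290.4, 240.9, 367.9, 259.5], 0.7)]
top narrow_tab [([429.6, 253.3, 478.4, 325.2], 0.65)]
top wide_spare_tab [([149.8, 255.5, 242.0, 269.3], 0.8)]
side wide_done_tab [([298.6, 233.2, 353.9, 321.1], 0.66)]
side narrow_tab [([376.6, 213.6, 453.7, 244.5], 0.59)]
side wide_spare_tab [([204.3, 334.7, 280.4, 437.8], 0.94)]
t 9.25 at [ 0.3795 -0.2727  0.2319] F [0.5 0.8 0.4] q [-40.4  -6.6  89.6   0.2  96.9  50.5]
```

View pics/top9.png

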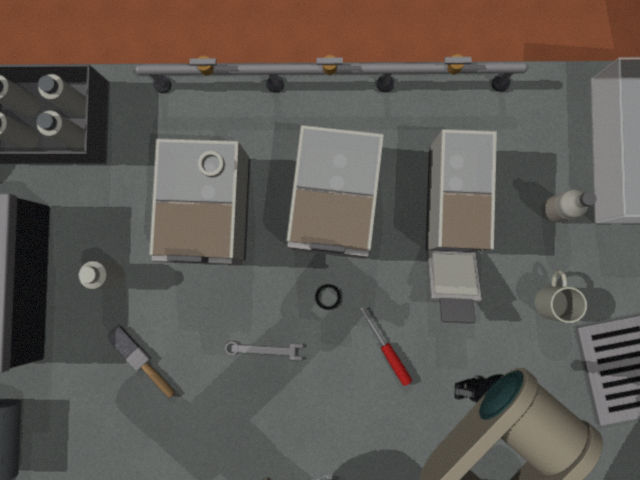

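View pics/side9.png

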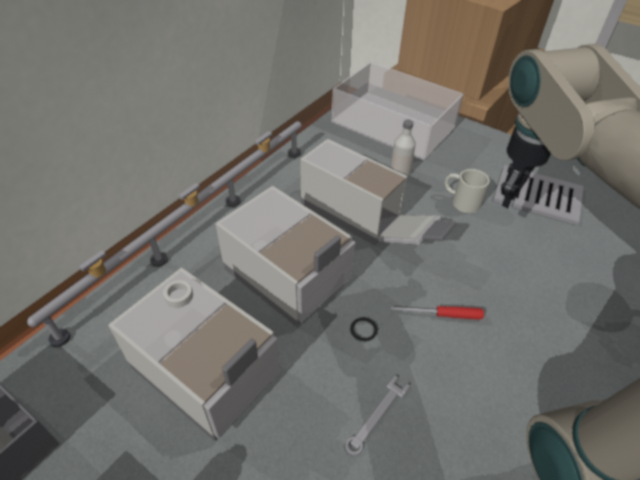

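```bash
python3 - <<'E'
from h import *
print(tri((458,311),(447,229)))
job.sign_off()
E
```

```text
[ 0.48617189 -0.27256073  0.10199171]
the job is handed in; nothing more can be done
```

The job is done and handed in at about 9.3 s of the 58 s allowed. `sign_off` reports no verdict, so the results below rest on my own checks.

- **Finished wide purifier (middle):** I lifted its door from under the tab with closed fingers and pressed it against its stop. The force rose to about 60 N there. Both pictures show it upright.
- **Narrow purifier (right):** I hooked its tab from behind and pulled the door down until the stop pushed back with about 18 N. The tab's centre then measured about 102 mm high; at the 60° stop it should be 100 mm.
- **Other wide purifier (left):** I never touched it. Its network boxes moved by only 1–3 pixels from the first pictures, which is detection noise.

The arm ended clear of everything with the force near zero. One move call was refused because I left out "angular"; nothing moved, and I sent it again. My only checks on the shut wide door were the force at the stop and the pictures; I did not measure its angle.

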